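# Latch the gate of a specimen-box carrier

### The job

Shut the little gate of the wooden specimen-box carrier and latch it: lift the steel latch bar by its upright tab, swing the gate in against its spring buffer with the bar held up over the catch's front nose, and let the bar drop fully home into the slot of the catch, then let go. Do it gently, without ramming the bar into the catch, and leave the specimen boxes in the carrier and the jar and cork block beside it where they are.

Things in the scene. Friction and masses are not known exactly. Their poses are not given: they have to be found in the camera images.
- carrier: Open-topped wooden tray for specimen boxes, fixed to the table, about 230 mm deep, 250 wide, walls 110 high. Origin on the table midway under the shut gate. +x points into the tray (the gate's closing direction), +y towards the hinge post (hinge axis at y = 110 mm), z up; the latch post is at y = -115 mm.
- gate_hinge (a point): Point on the gate's vertical hinge axis, 144 mm above the table. Gate: wooden frame with clear pane, 12 mm thick, reaching 205 mm from the hinge, top edge 130 mm above the table. The axes turn with the gate: z up, -y runs from the hinge along the gate to its free end, +x is the gate's normal towards the tray (closing direction).
- gate (a joint): Opening angle, rad. 0 = parallel to the carrier's front. Latched it lies between about -0.085 and 0.095, depending on where the catch is fixed. It grows as the free end swings out of the carrier's front, clockwise from above; starts 0.35 to 0.7. The gate swings almost freely and stays where left, except for the buffer.
- buffer_tip (a point): Rubber tip of a sprung buffer on the carrier's wall, 12 mm across, 75 mm above the table. The gate's free end meets it at about gate = 0.115 and is pushed back open: about 2 N at first, rising about 0.1 N per mm, up to 7 N. Until the latch has caught, the gate springs back when let go.
- latch (a joint): Lift angle of the latch bar, rad: 0 = level, down on its stop and, when shut, fully home in the catch; grows as the free end rises, up to 0.6. It falls by its own weight (about 0.2 kg). Standing on the nose it reads about 0.1; from 0.12 it passes over the nose; above about 0.38 it would clear the back wall too, so keep it below 0.3.
- latch_pivot (a point): Pivot pin of the latch bar, along the gate's normal, on the gate's top, 50 mm from the hinge axis, 144 mm above the table. The steel bar (8 mm thick along the normal, 12 mm high) lies in the gate's plane above its top edge, centred on this height; it passes the catch 175 mm from the pivot and ends 22 mm beyond. Axes are the gate's.
- tab (a point): Grip point of the thumb tab standing up from the bar: steel plate 10 mm thick along the gate's normal (pinch it so, from above), 24 mm wide along the bar, top 16 mm above this point. The bar's top is 32 mm below this point. The tab is 120 mm from the pivot (170 from the hinge axis), this point 38 mm above the bar's centre line.
- striker: Fixed steel plate on the latch post, 225 mm from the hinge axis; origin on its underside, 130 mm above the table; axes as the carrier's. The dark catch on it is screwed through slotted holes, up to 18 mm off the plate's centre either way along x; that offset is not measured: feel for it. Load on catch or plate must stay below 12 N.
- catch_slot (a point): Nominal centre of the catch, 144 mm above the table: front to back along the carrier's +x a blunt nose 12 mm thick (top 11 mm above this point), an open-topped slot 12 mm wide, a back wall 12 mm thick (top 61 mm above). 12 mm wide in y. The true catch is up to 18 mm off this point along x. A raised bar touching the back wall, a hard stop, is over the slot.
- box_a: Clear flat specimen box 160 x 160 x 36 mm in the carrier, lower of two; bystander.
- box_b: Clear flat specimen box 160 x 160 x 36 mm lying on the other in the carrier, top 82 mm above the table; bystander.
- jar: Small amber jar, 48 mm across, 70 mm high, standing near the latch post; origin under its centre; bystander.
- pin_block: Cork pinning block 75 x 50 x 40 mm beside the carrier; bystander.

How it is judged:
By the outcome, as a careful person would: the job done as asked, in the order asked, and still so for the second after the job is handed in, with the robot touching nothing.
It also fails if it takes over 64 s, if anything falls off the work surface, if the arm or the gripper's body presses on something with over 40 N, if the wrist force passes 120 N, or if a joint passes its speed limit or range.

### The arm

A 6-joint arm with a two-finger parallel gripper is mounted at the origin on the work surface. World frame = base frame: x ahead of the robot, y to its left, z up, the work surface at z = 0. Lengths are in m, angles in rad, forces in N, time in s.
With the tool pointing down it reaches from about 0.35 to 0.875 m from the base axis. Payload 4.2 kg.
Tool frame: the origin (TCP) lies on the centre line of the jaws, within the pads' length; the fingertips stand 17 mm ahead of it and the grasp point (between the pads) lies 2 mm behind it; z points along the fingers, y is the line along which they close (so a half turn about z gives the same grasp; the last joint's range is limited). The gripper opens to 85 mm and grips with 20 to 120 N. Pads are 22 mm wide; open, the fingers measure 114 mm over their backs; the gripper's body (76 mm by 85 mm) begins 54 mm behind the grasp point. The pads swing forward as they close: fully open they stand 13 mm farther back than shut.
Start: joints at [1.48, 0.385, 0.008, 0, -1.194, -0.259], TCP at [0.214, 0.587, 0.248] pointing down, gripper open.
Joint ranges: [-3.14, 3.14], [-1.21, 2.06], [-1.07, 1.41], [-3.16, 2.05], [-2.99, -0.16], [-3.1, 3.1]. Speed limits (rad/s): [2.79, 2.79, 3.14, 3.14, 3.14, 3.14].

### API

Orientations are given as a 3x3 rotation matrix whose columns are the frame's x, y, z axes.
In Python, from workcell import observe, get_image, finish_job gives the robot as it stands.
- The arm moves only by the shell command python3 -m crank 'ROWS' [FORCE]. ROWS is JSON, a list of rows, each a list of 5 numbers: the shift along the world's x, y, z in cm, then the turn about the world's z in rad, then the opening, from -1 (shut) to 1 (fully open). In form: [[tx, ty, tz, turn, claw], ...]. A call has 1 to 12 rows; each row shifts and turns the commanded pose from where the row before left it; what a row does not reach is not made up. A row lasts 1/8 s, in which the tool goes at most 62.5 mm and 10.7 degrees, less where a joint would pass 70% of its speed; a pose out of reach is approached as far as the arm can. A call with a gripper value outside its range is refused whole. The fingers move at their own pace and stop on an object; FORCE is the grip in N (left out, the last holds). Time passes only in rows, so rows that do not move let the fingers close. It gives the time, the measured TCP pose, the force, the opening and the grip force at its end, in the units of the state.
- observe(): the state, without advancing time (a new reading comes with each control period).
- get_image(name): name is "scene" or "top"; returns a dict with "color" (420x560x3 uint8, red, green, blue), "fx", "fy", "cx", "cy" (pixels), "k1" (the pictures are not rectified: a ray, as slopes to the right and down, at radius r is drawn at 1 + k1 r^2 times it, then the intrinsics apply), "eye" and "attitude" of the camera in the world. Camera axes: x right, y up, looking along -z (the intrinsics and any distortion apply to the point x, -y, -z); pixel columns grow to the right and rows downward; lengths in m; the calibration is good to about 2 mm. A picture is of the moment at which its call begins. There is no depth.
- finish_job(): hands the job in; it is judged then, once.
The state is a dict: "clock": time; "q": joint angles; "joint_vel": joint speeds; "joint_torque": joint torques, N m; "ee_pos": TCP position; "eef_rot": TCP orientation; "ft_force": force on the tool from outside, world axes, zero at the start; "torque": the same for the moment, N m; "opening": opening from 0.0 (shut) to 1.0 (fully open); "finger_force": force on a finger pad.
Only numpy, scipy, OpenCV 4.12 (cv2) and the standard library are available. Lean on these libraries where they do the work, as an engineer would, in place of code of your own. Each camera call takes 0.05 s, during which the arm holds its last target. There are 200 camera calls.

## Working session

There is one attempt and no reset: what is moved stays moved. The work goes in short steps, Python scripts to look and compute and a shell command to move; the robot and the scene stay as the last step left them, time stands still between calls to the robot, and variables do not carry over. Pictures are saved under pics/ and viewed, at most 10 in all, crops included, and the job is handed in when it is done.

```bash
mkdir -p pics
cat > h.py <<'E'
import numpy as np, cv2
from workcell import observe, get_image, finish_job
def snap(name,f,crop=None,scale=1):
    d=get_image(name); im=d["color"][:,:,::-1]
    if crop: im=im[crop[1]:crop[3],crop[0]:crop[2]]
    cv2.imwrite(f,cv2.resize(im,None,fx=scale,fy=scale,interpolation=cv2.INTER_CUBIC)); return d
def ray(d,u,v):
    K=np.array([[d["fx"],0,d["cx"]],[0,d["fy"],d["cy"]],[0,0,1.]])
    p=cv2.undistortPoints(np.array([[[u,v]]],float),K,np.array([d["k1"],0,0,0.]))[0,0]
    return np.array(d["eye"]),np.array(d["attitude"])@np.array([p[0],-p[1],-1])
def atz(d,u,v,z):
    e,r=ray(d,u,v); return e+r*(z-e[2])/r[2]
def proj(d,P):
    c=np.array(d["attitude"]).T@(np.array(P)-d["eye"]); x,y=c[0]/-c[2],-c[1]/-c[2]
    s=1+d["k1"]*(x*x+y*y); return d["fx"]*x*s+d["cx"],d["fy"]*y*s+d["cy"]
E
python3 - <<'E'
from h import *
for n in("scene","top"):
    d=snap(n,f"pics/{n}0.png",scale=1.42); print(n,d["eye"],d["attitude"],d["fx"],d["k1"])
o=observe(); print(o["ee_pos"],o["eef_rot"],o["clock"],o["ft_force"])
E
```

```text
scene [1.01275196 0.42910237 0.65409115] [[-0.75834571 -0.43960583  0.48130916]
 [ 0.65182598 -0.50473338  0.5660098 ]
 [-0.00588841  0.74296092  0.66930889]] 408.96126109619587 -0.017553901491404147
top [ 5.36682221e-01 -6.47359355e-04  9.00291767e-01] [[-0.02513226  0.99264431 -0.11842994]
 [-0.99943468 -0.02230265  0.02515794]
 [ 0.02233158  0.11899527  0.99264366]] 448.2420275900096 0.01573458129410137
[0.21400675 0.58671603 0.24735961] [[ 9.39395740e-01 -3.42834236e-01 -5.74611230e-04]
 [-3.42834707e-01 -9.39393983e-01 -1.81873957e-03]
 [ 8.37398582e-05  1.90551288e-03 -9.99998181e-01]] 0.1 [0.40146794 0.34074723 0.20170827]
```

View pics/scene0.png

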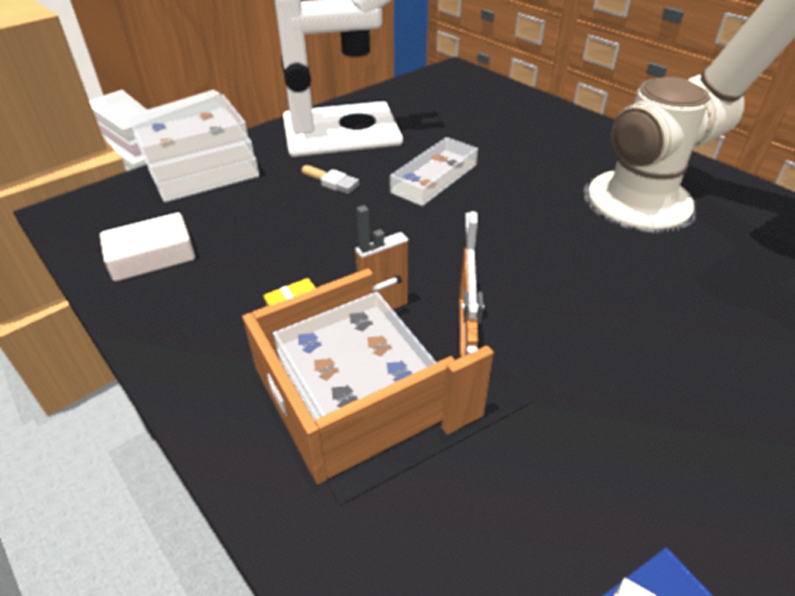

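View pics/top0.png

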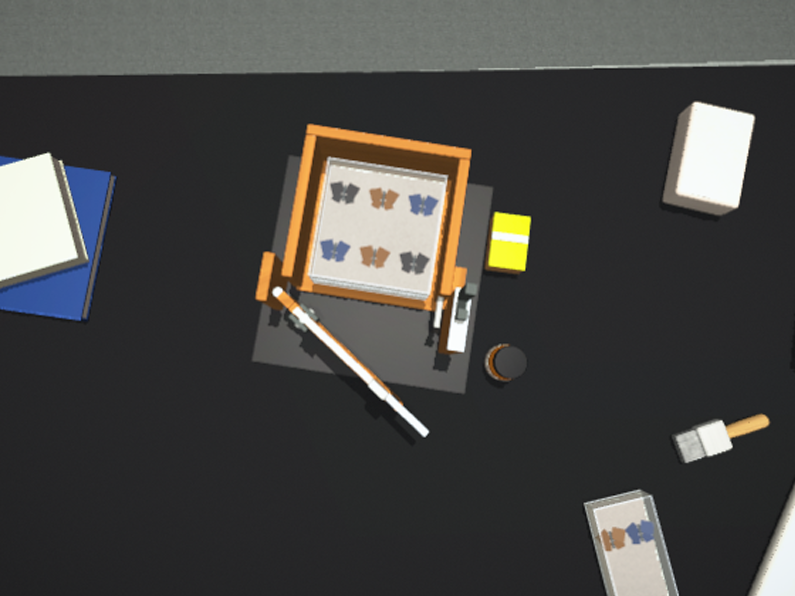

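The scene view shows the carrier with its gate open towards the robot. In the top view the hinge is at about (278,292), the tab near (380,388), the bar's end at (426,433), the striker plate and catch at about (460,310) and the jar at (508,362). I'll zoom in for pixel accuracy.

Run:
```python
from h import *
snap("top","pics/top1.png",(175,170,375,315),4)
snap("scene","pics/sc1.png",(235,135,365,235),6)
```

```text
(no output)
```

View pics/top1.png

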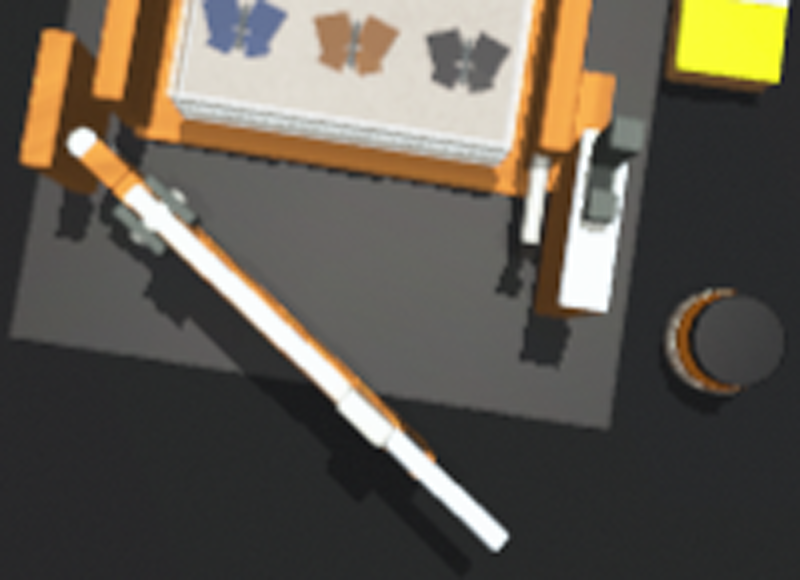

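View pics/sc1.png

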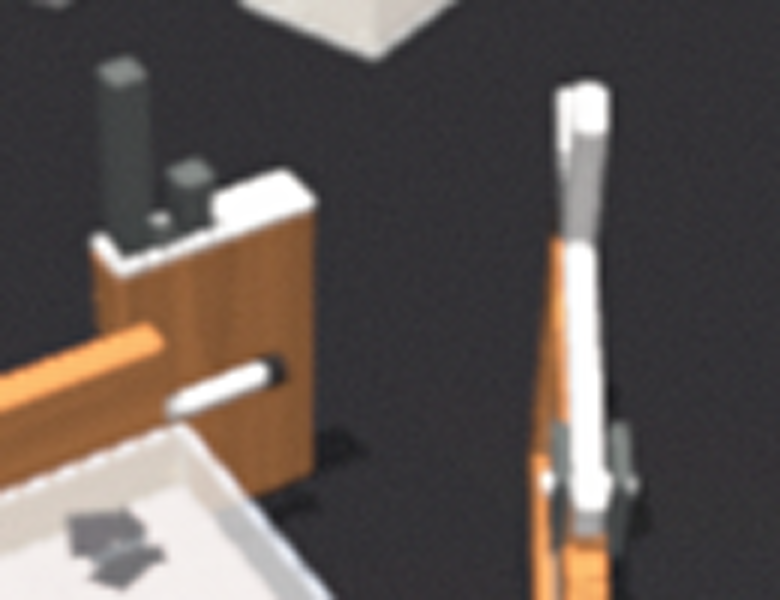

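The top crop shows the hinge cap at (82,143), the tab top centre at (366,416), the bar's end at (498,540), the back wall's top at (627,135) and the nose's top at (600,205). In the scene crop the catch's nose and taller back wall stand on the plate, and the bar lies on the gate.

Run:
```python
from h import *
d=get_image("top")
f=lambda u,v,z:atz(d,(u-1.5)/4+175,(v-1.5)/4+170,z)
P=dict(hinge=f(82,143,.144),tab=f(366,416,.198),end=f(498,541,.150),wall=f(627,135,.205),nose=f(600,205,.155),plA=f(612,130,.134),plB=f(585,308,.134))
for k,v in P.items(): print(k,v.round(4), (np.linalg.norm(v[:2]-P['hinge'][:2])*1e3).round(1))
# carrier direction: tray side walls (top z .11) inner edge left wall (127,98)->? use plate
w=P['plA']-P['plB'];print("carrier x yaw from plate",np.arctan2(w[1],w[0]), np.linalg.norm(w))
w=P['end']-P['hinge'];print("gate -y dir", np.arctan2(w[1],w[0]))
w=P['tab']-P['hinge'];print("gate -y dir tab", np.arctan2(w[1],w[0]))
# tray back wall corners full 1.42 image at z .11
g=lambda u,v,z:atz(d,u/1.42,v/1.42,z)
a,b=g(310,126,.11),g(470,151,.11); w=b-a; print("back wall",a,b,np.linalg.norm(w),np.arctan2(w[1],w[0])+np.pi/2)
print("jar",g(512,362,.07))
```

```text
hinge [0.6295 0.1224 0.144 ] 0.0
tab [0.514  0.0044 0.198 ] 165.1
end [ 0.4603 -0.0483  0.15  ] 240.3
wall [ 0.6204 -0.1001  0.205 ] 222.7
nose [ 0.5972 -0.0948  0.155 ] 219.6
plA [ 0.6313 -0.1039  0.134 ] 226.3
plB [ 0.555  -0.0894  0.134 ] 224.5
carrier x yaw from plate -0.18751014870573782 0.07759147285693394
gate -y dir -2.3519061383293334
gate -y dir tab -2.345950899424925
back wall [0.84713008 0.08501762 0.11      ] [ 0.81040579 -0.11992428  0.11      ] 0.2082062809188684 -0.17731177511247398
jar [ 0.5395202  -0.16973574  0.07      ]
```

```bash
python3 -m crank '[[2.7,-5.3,0.3,-0.18,0],[2.7,-5.3,0.3,-0.18,0],[2.7,-5.3,0.3,-0.18,0],[2.7,-5.3,0.3,-0.18,0],[2.7,-5.3,0,-0.18,0],[2.7,-5.3,0,-0.18,0],[2.7,-5.3,0,-0.18,0],[2.7,-5.3,0,-0.18,0],[2.7,-5.3,0,-0.18,0],[2.7,-5.3,0,-0.18,0],[3,-5.3,0,-0.18,0],[0,0,0,0,0]]' 30
python3 - <<'E'
from h import *
d=snap("top","pics/top2.png",(175,170,375,315),4)
o=observe();print(o["ee_pos"],o["eef_rot"][:,1] if hasattr(o["eef_rot"],'shape') else o["eef_rot"],o["q"],o["ft_force"])
E
```

```text
clock: 1.75
ee_pos: [0.5152, 0.0008, 0.2597]
eef_rot: [[-0.693, -0.721, -0.001], [-0.721, 0.693, -0.001], [0.001, 0.0, -1.0]]
ft_force: [-0.1, 1.2, -0.3]
opening: 0.5
finger_force: 0.0
[0.51442512 0.00236053 0.259734  ] [-7.22970228e-01  6.90878829e-01  7.02551275e-04] [ 3.20324109e-01  1.87995408e-01 -2.40028856e-01 -2.39755225e-04
 -1.14385980e+00 -1.08292857e+00] [-0.89838751 -0.04697663  1.0473087 ]
```

View pics/top2.png

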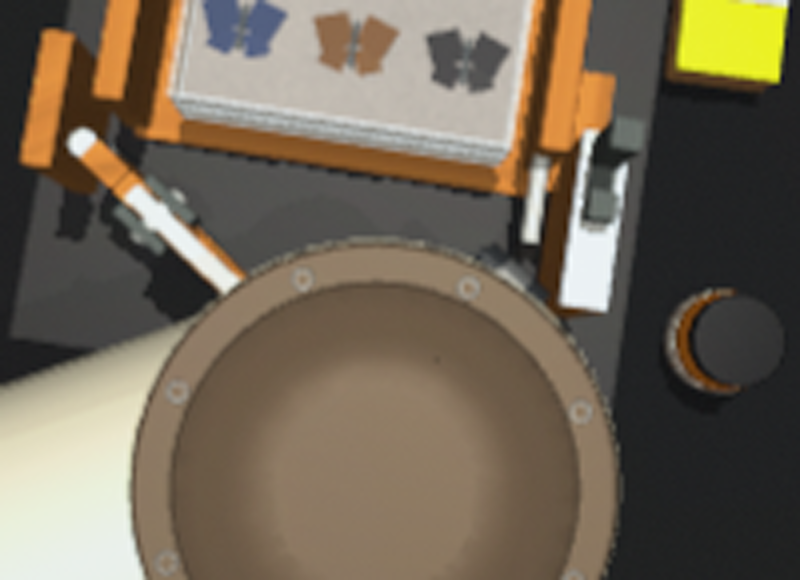

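The top view shows the gripper covering the tab, with the gate and the carrier unmoved. Next I descend and pinch.

```bash
python3 -m crank '[[0,0.1,-2,0,0],[0,0.1,-2,0,0],[0,0,-2,0,0],[0,0,-1,0,0],[0,0,-1,0,0],[0,0,0,0,0]]'
python3 -m crank '[[0,0,0,0,-0.3],[0,0,0,0,-0.6],[0,0,0,0,-1],[0,0,0,0,-1],[0,0,0,0,-1]]' 30
python3 - <<'E'
from h import *
d=snap("scene","pics/sc2.png",(180,95,380,245),4)
E
```

```text
clock: 2.55
ee_pos: [0.5139, 0.0064, 0.18]
eef_rot: [[-0.688, -0.726, -0.001], [-0.726, 0.688, -0.0], [0.001, 0.0, -1.0]]
ft_force: [0.6, 0.0, 1.0]
opening: 0.5
finger_force: 0.0
clock: 3.18
ee_pos: [0.5147, 0.0059, 0.1808]
eef_rot: [[-0.689, -0.725, 0.001], [-0.725, 0.689, -0.0], [-0.001, -0.001, -1.0]]
ft_force: [0.7, -2.8, 2.6]
opening: 0.11
finger_force: 32.7
```

View pics/sc2.png

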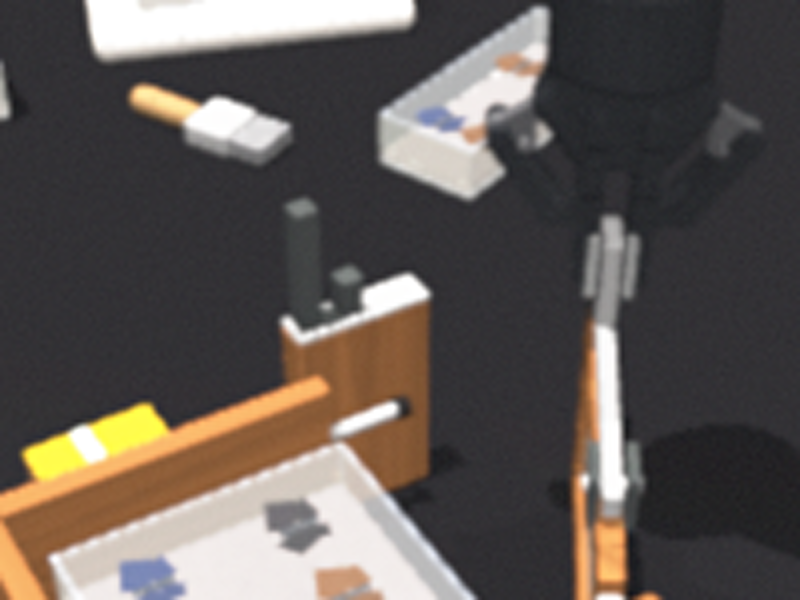

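The scene view shows the pads holding the tab at about (610,255), with the catch at (320,270). Opening 0.11 (about 9.4 mm) agrees with the 10 mm tab. Now the lift.

```bash
python3 -m crank '[[0.15,0.15,0.6,0,-1],[0.15,0.15,0.6,0,-1],[0.2,0.2,0.55,0,-1],[0.2,0.2,0.55,0,-1],[0,0,0,0,-1],[0,0,0,0,-1]]'
python3 - <<'E'
from h import *
d=snap("top","pics/t3.png"); o=observe(); T=np.array(o["ee_pos"])[:2]; print(T,o["ee_pos"][2],o["ft_force"])
for H in ([.6295,.1224],[.633,.1265],[.6313,.1245]):
    v=T-H; print(H,np.linalg.norm(v),np.arctan2(v[1],v[0]))
H=np.array([.6318,.125]); v=T-H
for k in range(0,15):
    a=.05*k; R=np.array([[np.cos(a),-np.sin(a)],[np.sin(a),np.cos(a)]]); n=H+R@v
    if k: print(k,((n-p)*100).round(2))
    p=n
E
```

```text
clock: 3.98
ee_pos: [0.5213, 0.0132, 0.2036]
eef_rot: [[-0.688, -0.726, 0.001], [-0.726, 0.688, 0.0], [-0.001, -0.0, -1.0]]
ft_force: [3.1, -0.9, -3.1]
opening: 0.115
finger_force: 32.7
[0.52133043 0.01317563] 0.20359662313284563 [ 2.97279169 -0.92777622 -3.01337147]
[0.6295, 0.1224] 0.1537225420035257 -2.351342504526868
[0.633, 0.1265] 0.15909904707714587 -2.3488397556221687
[0.6313, 0.1245] 0.1564813814641244 -2.350072390211747
1 [ 0.57 -0.54]
2 [ 0.6  -0.51]
3 [ 0.62 -0.48]
4 [ 0.65 -0.45]
5 [ 0.67 -0.41]
6 [ 0.69 -0.38]
7 [ 0.71 -0.34]
8 [ 0.72 -0.31]
9 [ 0.74 -0.27]
10 [ 0.75 -0.24]
11 [ 0.76 -0.2 ]
12 [ 0.77 -0.16]
13 [ 0.78 -0.12]
14 [ 0.78 -0.08]
```

```bash
python3 -m crank '[[0.57,-0.54,0,0.05,-1],[0.6,-0.51,0,0.05,-1],[0.62,-0.48,0,0.05,-1],[0.65,-0.45,0,0.05,-1],[0,0,0,0,-1]]'
```

```text
clock: 4.65
ee_pos: [0.5461, -0.0068, 0.2035]
eef_rot: [[-0.531, -0.847, 0.001], [-0.847, 0.531, 0.0], [-0.001, -0.001, -1.0]]
ft_force: [2.7, -1.7, -2.3]
opening: 0.111
finger_force: 32.2
```

```bash
python3 -m crank '[[0.67,-0.41,0,0.05,-1],[0.69,-0.38,0,0.05,-1],[0.71,-0.34,0,0.05,-1],[0.72,-0.31,0,0.05,-1],[0,0,0,0,-1]]'
python3 - <<'E'
from h import *
d=snap("scene","pics/sc4.png",(180,95,380,245),4)
E
```

```text
clock: 5.28
ee_pos: [0.5739, -0.0212, 0.2035]
eef_rot: [[-0.352, -0.936, 0.001], [-0.936, 0.352, -0.0], [-0.0, -0.001, -1.0]]
ft_force: [3.2, -2.5, -2.4]
opening: 0.113
finger_force: 33.8
```

View pics/sc4.png

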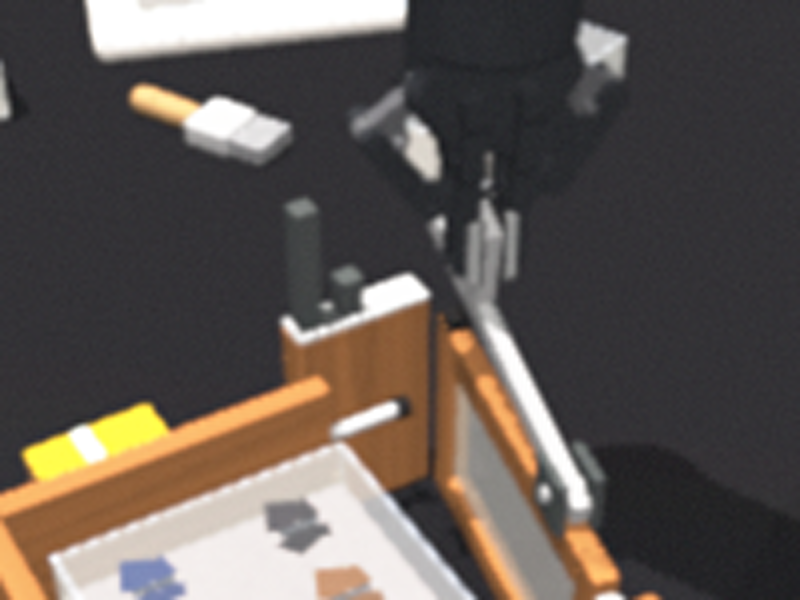

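The bar is clearly raised, with the tab held at about (485,245). The gate is near 0.2 and well short of the catch. I'll close it slowly.

```bash
python3 -m crank '[[0.74,-0.27,0,0.05,-1],[0,0,0,0,-1]]'
python3 -m crank '[[0.37,-0.12,0,0.025,-1],[0.37,-0.12,0,0.025,-1],[0,0,0,0,-1]]'
python3 -m crank '[[0.38,-0.1,0,0.025,-1],[0.38,-0.1,0,0.025,-1],[0,0,0,0,-1]]'
```

```text
clock: 5.58
ee_pos: [0.5811, -0.0239, 0.2036]
eef_rot: [[-0.305, -0.952, 0.001], [-0.952, 0.305, -0.0], [-0.0, -0.001, -1.0]]
ft_force: [2.2, -2.0, -1.3]
opening: 0.108
finger_force: 34.9
clock: 5.95
ee_pos: [0.5881, -0.0262, 0.2034]
eef_rot: [[-0.256, -0.967, -0.001], [-0.967, 0.256, 0.0], [0.0, 0.001, -1.0]]
ft_force: [0.1, -2.9, 0.1]
opening: 0.113
finger_force: 37.8
clock: 6.32
ee_pos: [0.5959, -0.0283, 0.2033]
eef_rot: [[-0.207, -0.978, -0.0], [-0.978, 0.207, -0.0], [0.0, 0.0, -1.0]]
ft_force: [-1.0, -2.9, -0.2]
opening: 0.112
finger_force: 37.9
```

```bash
python3 -m crank '[[0.2,-0.05,0,0.0125,-1],[0.2,-0.05,0,0.0125,-1],[0,0,0,0,-1]]'
python3 -m crank '[[0.2,-0.04,0,0.0125,-1],[0,0,0,0,-1]]'
python3 -m crank '[[0.2,-0.03,0,0.0125,-1],[0,0,0,0,-1]]'
```

```text
clock: 6.7
ee_pos: [0.5998, -0.0292, 0.2032]
eef_rot: [[-0.183, -0.983, -0.0], [-0.983, 0.183, -0.0], [0.0, 0.0, -1.0]]
ft_force: [-0.8, -2.8, 1.2]
opening: 0.113
finger_force: 37.8
clock: 6.95
ee_pos: [0.6018, -0.0296, 0.2033]
eef_rot: [[-0.17, -0.985, -0.0], [-0.985, 0.17, -0.0], [0.0, 0.0, -1.0]]
ft_force: [-1.8, -2.3, 1.6]
opening: 0.116
finger_force: 37.6
clock: 7.2
ee_pos: [0.6038, -0.03, 0.2033]
eef_rot: [[-0.158, -0.987, -0.0], [-0.987, 0.158, -0.0], [0.0, 0.0, -1.0]]
ft_force: [-1.8, -3.3, 0.3]
opening: 0.111
finger_force: 37.5
```

```bash
python3 -m crank '[[0.15,-0.03,0,0.01,-1],[0.15,-0.02,0,0.01,-1],[0,0,0,0,-1]]' | grep -E 'pos|ft_'
for i in 1; do python3 -m crank '[[0.1,-0.01,0,0.006,-1],[0,0,0,0,-1]]'| grep -E 'pos|ft_'; done
python3 -m crank '[[0.1,-0.01,0,0.006,-1],[0,0,0,0,-1]]'| grep -E 'pos|ft_'
```

```text
ee_pos: [0.6068, -0.0305, 0.2033]
ft_force: [-2.1, -3.8, 0.6]
ee_pos: [0.6078, -0.0307, 0.2033]
ft_force: [-3.3, -3.6, 1.5]
ee_pos: [0.6087, -0.0308, 0.2033]
ft_force: [-2.0, -5.0, 0.9]
```

Run:
```python
from h import *
d=snap("scene","pics/sc5.png",(215,115,325,195),7)
```

```text
(no output)
```

View pics/sc5.png

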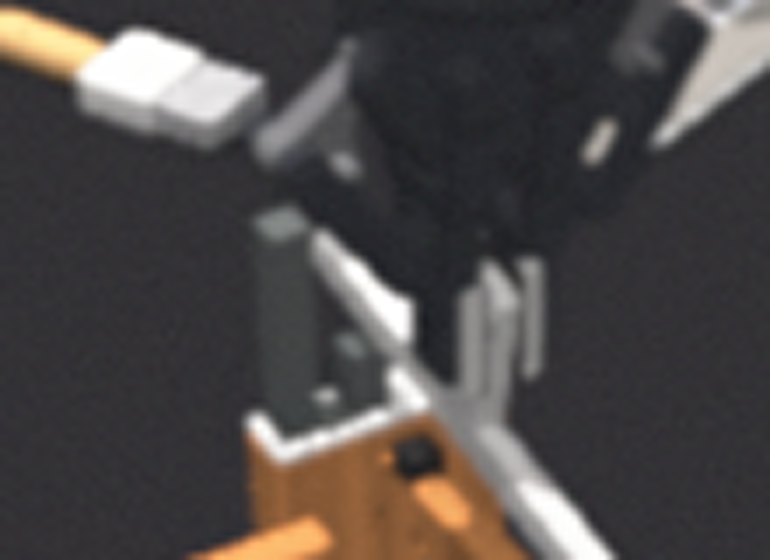

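The raised bar runs from (600,540) up to (320,240), above the nose at (350,345), and has not reached the back wall at (285,300). I'll carry on in 1 mm steps.

```bash
python3 -m crank '[[0.1,0,0,0.006,-1],[0,0,0,0,-1]]'| grep -E 'pos|ft_'
python3 -m crank '[[0.1,0,0,0.006,-1],[0,0,0,0,-1]]'| grep -E 'pos|ft_'
python3 -m crank '[[0.1,0,0,0.006,-1],[0,0,0,0,-1]]'| grep -E 'pos|ft_'
```

```text
ee_pos: [0.6097, -0.0309, 0.2034]
ft_force: [-2.5, -4.6, 1.8]
ee_pos: [0.6106, -0.031, 0.2034]
ft_force: [-3.6, -4.8, 1.7]
ee_pos: [0.6115, -0.0311, 0.2034]
ft_force: [-4.0, -5.1, 2.2]
```

```bash
python3 -m crank '[[0.1,-0.05,0,0.006,-1],[0,0,0,0,-1]]'| grep -E 'pos|ft_'
python3 -m crank '[[0.1,-0.05,0,0.006,-1],[0,0,0,0,-1]]'| grep -E 'pos|ft_'
```

```text
ee_pos: [0.6125, -0.0313, 0.2033]
ft_force: [-3.6, -4.2, 1.7]
ee_pos: [0.6136, -0.0315, 0.2032]
ft_force: [-3.6, -3.0, 0.4]
```

```bash
python3 -m crank '[[0.1,-0.03,0,0.006,-1],[0,0,0,0,-1]]'| grep -E 'pos|ft_'
python3 -m crank '[[0.1,-0.03,0,0.006,-1],[0,0,0,0,-1]]'| grep -E 'pos|ft_'
python3 - <<'E'
from h import *
d=snap("scene","pics/sc6.png",(215,115,325,195),7)
o=observe();print(o["eef_rot"][:2])
E
```

```text
ee_pos: [0.6146, -0.0318, 0.2031]
ft_force: [-3.7, -2.7, 1.4]
ee_pos: [0.6158, -0.0319, 0.2031]
ft_force: [-4.0, -2.0, 0.2]
[[-8.48283741e-02 -9.96395532e-01 -3.02435679e-04]
 [-9.96395535e-01  8.48282783e-02  3.16638566e-04]]
```

View pics/sc6.png

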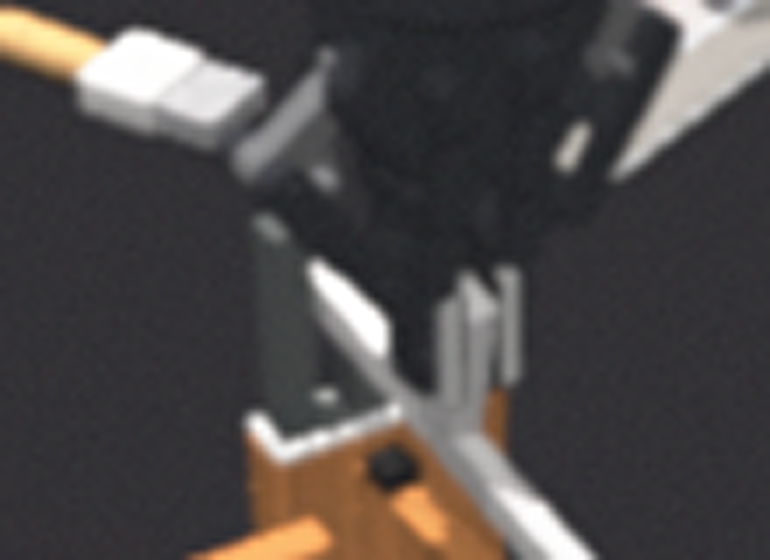

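The bar now hides the nose and its tip lies beside the back wall's front face, at (320,280). It should be over the slot or just short of the wall, so I'll feel for the stop.

```bash
python3 -m crank '[[0.08,-0.01,0,0,-1],[0,0,0,0,-1]]'| grep -E 'pos|ft_|rce'
python3 -m crank '[[0.08,-0.01,0,0,-1],[0,0,0,0,-1]]'| grep -E 'pos|ft_'
python3 - <<'E'
from h import *
print(observe()["torque"])
E
```

```text
ee_pos: [0.6164, -0.032, 0.2031]
ft_force: [-4.2, -0.3, 0.6]
finger_force: 34.1
ee_pos: [0.6171, -0.0321, 0.203]
ft_force: [-5.9, -0.3, 0.4]
[-0.11408407  1.30477941 -0.41337369]
```

```bash
python3 -m crank '[[0.07,-0.01,0,0,-1],[0,0,0,0,-1]]'| grep -E 'pos|ft_|rce'
```

```text
ee_pos: [0.6175, -0.0322, 0.203]
ft_force: [-6.1, -0.0, 1.4]
finger_force: 30.9
```

```bash
python3 -m crank '[[0.06,-0.01,0,0,-1],[0,0,0,0,-1]]'| grep -E 'pos|ft_|rce'
```

```text
ee_pos: [0.6176, -0.0322, 0.203]
ft_force: [-8.2, -1.2, 1.6]
finger_force: 31.1
```

The stop was felt: the TCP moves only 0.1 mm per step and the force climbs 2 N. I'll back off to mid-slot.

```bash
python3 -m crank '[[-0.1,0.01,0,0,-1],[-0.08,0.01,0,0,-1],[0,0,0,0,-1]]'| grep -E 'pos|ft_|rce'
python3 -m crank '[[-0.02,-0.28,-0.55,0,-1],[0,0,0,0,-1]]'| grep -E 'pos|ft_|rce'
```

```text
ee_pos: [0.6168, -0.0321, 0.2031]
ft_force: [-4.3, 0.2, -0.6]
finger_force: 32.7
ee_pos: [0.6168, -0.0351, 0.1976]
ft_force: [-5.5, 1.5, 1.2]
finger_force: 31.8
```

```bash
python3 -m crank '[[-0.05,-0.12,-0.3,0,-1],[-0.03,-0.12,-0.28,0,-1],[0,0,0,0,-1]]'| grep -E 'pos|ft_|rce'
python3 -m crank '[[-0.02,-0.11,-0.3,0,-1],[0,0,0,0,-1]]'| grep -E 'pos|ft_|rce'
python3 -m crank '[[-0.02,-0.11,-0.3,0,-1],[0,0,0,0,-1]]'| grep -E 'pos|ft_|rce'
```

```text
ee_pos: [0.6161, -0.0377, 0.192]
ft_force: [-3.7, -0.0, 2.0]
finger_force: 33.2
ee_pos: [0.6158, -0.039, 0.1889]
ft_force: [-3.9, -1.0, 1.2]
finger_force: 34.0
ee_pos: [0.6155, -0.0401, 0.1858]
ft_force: [-3.9, -2.7, 2.0]
finger_force: 34.8
```

```bash
python3 -m crank '[[-0.01,-0.12,-0.25,0,-1],[0,0,0,0,-1]]'| grep -E 'pos|ft_|rce'
python3 -m crank '[[-0.01,-0.1,-0.2,0,-1],[0,0,0,0,-1]]'| grep -E 'pos|ft_|rce'
```

```text
ee_pos: [0.6153, -0.0411, 0.1832]
ft_force: [-3.9, -1.2, 2.6]
finger_force: 35.0
ee_pos: [0.6154, -0.0417, 0.1814]
ft_force: [-3.7, -0.1, 1.6]
finger_force: 34.6
```

```bash
python3 -m crank '[[-0.08,0,-0.05,0,-1],[0,0,0,0,-1]]'| grep -E 'pos|ft_|rce'
python3 -m crank '[[-0.08,0,0,0,-1],[0,0,0,0,-1]]'| grep -E 'pos|ft_|rce'
python3 -m crank '[[-0.06,0,0,0,-1],[0,0,0,0,-1]]'| grep -E 'pos|ft_|rce'
```

```text
ee_pos: [0.6149, -0.0417, 0.1813]
ft_force: [-2.8, 0.4, 3.0]
finger_force: 36.4
ee_pos: [0.6142, -0.0417, 0.1813]
ft_force: [-2.6, 1.3, 3.1]
finger_force: 39.2
ee_pos: [0.6141, -0.0417, 0.1813]
ft_force: [-0.1, 0.6, 3.0]
finger_force: 39.6
```

The bar now rests against the nose's inner face and is down on its stop, so it is caught. Now the release: open part way, then rise.

```bash
python3 -m crank '[[0,0,0,0,-0.7],[0,0,0,0,-0.4],[0,0,0,0,0],[0,0,0,0,0],[0,0,0,0,0]]'| grep -E 'pos|ft_|rce|open'
python3 -m crank '[[0,0,1,0,0],[0,0,1.5,0,0],[0,0,3,0,0],[0,0,4,0,0],[-3,2,3,0,0],[-5,3,1,0,0],[-5,3,0,0,0],[-5,4,0,0,0],[0,4,0,0,0],[0,4,0,0,0],[0,0,0,0,0]]'| grep -E 'pos|ft_|rce|open'
python3 - <<'E'
from h import *
a=snap("scene","pics/a.png",(200,100,350,250),4); b=snap("top","pics/b.png",(175,140,375,290),4)
cv2.imwrite("pics/ab.png",cv2.resize(np.hstack([cv2.imread("pics/a.png"),cv2.imread("pics/b.png")]),(798,342)))
E
```

```text
ee_pos: [0.6132, -0.042, 0.181]
ft_force: [0.6, -0.3, 0.1]
opening: 0.501
finger_force: 0.0
ee_pos: [0.4344, 0.1591, 0.3174]
ft_force: [0.2, -0.2, 0.2]
opening: 0.5
finger_force: 0.0
```

View pics/ab.png

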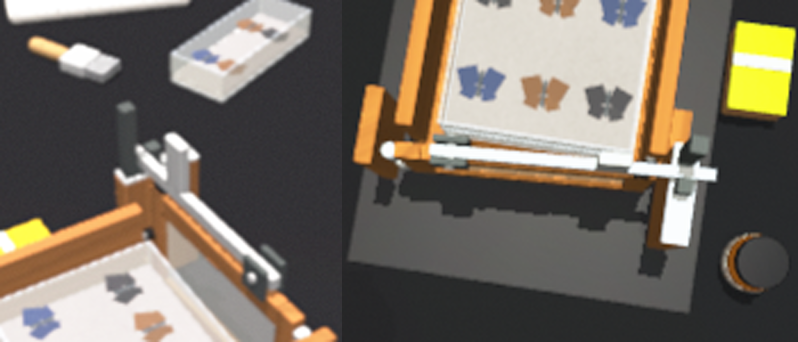

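Both views show the gate shut and the bar level between the nose (685,185) and the back wall (700,148). The boxes, jar and cork block have not moved. I'm handing it in.

```bash
python3 -c "
from workcell import finish_job
print(finish_job())"
```

```text
the job is handed in; nothing more can be done
None
```

The gate is shut and latched, with the bar down in the catch's slot, the tab released and the arm clear; the boxes, jar and cork block were not moved, and the job is handed in.

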